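# Ready the adhesion tester for the next panel

### The arm

A 7-joint arm with a two-finger parallel gripper is mounted at the origin on the work surface. World frame = base frame: x ahead of the robot, y to its left, z up, the work surface at z = 0. Lengths are in m, angles in rad, forces in N, time in s.
With the tool pointing down it reaches from about 0.4 to 0.925 m from the base axis. Payload 5.6 kg.
Tool frame: the origin (TCP) lies on the centre line of the jaws, within the pads' length; the fingertips stand 14 mm ahead of it and the grasp point (between the pads) lies 5 mm behind it; y points along the fingers, z is the direction in which the jaws open and shut, and the axes are right-handed (so a half turn about y gives the same grasp; the last joint's range is limited). The gripper opens to 85 mm and grips with 20 to 120 N. Pads are 22 mm wide; open, the fingers measure 114 mm over their backs; the gripper's body (76 mm by 85 mm) begins 54 mm behind the grasp point. The pads swing forward as they close: fully open they stand 13 mm farther back than shut.
Start: joints at [-1.162, 0.468, -0.012, 1.603, 0.006, 1.071, -0.056], TCP at [0.284, 0.585, 0.245] pointing down, gripper open.
Joint ranges: [-2.53, 2.53], [-0.31, 2.02], [-1.57, 1.55], [0.28, 2.44], [-1.29, 4.43], [0.15, 1.84], [-2.92, 2.92]. Speed limits (rad/s): [2.57, 2.57, 3.14, 3.14, 3.14, 3.14, 3.14].

### API

Orientations are given as a 3x3 rotation matrix whose columns are the frame's x, y, z axes.
In Python, from cell import * gives the robot as it stands. The module is installed in compiled form; this text tells all that it offers.
- The arm moves only by the tool jog_arm, never from a script. Its argument "steps" is a list of rows, each a list of 4 numbers: the shift along the world's x, y, z in units of 4 cm (1.0 is 4 cm), then the turn about the world's z in units of 6 degrees (1.0 is 6 degrees). In form: [[dx, dy, dz, yaw], ...]. A call has 1 to 8 rows; each row shifts and turns the commanded pose from where the row before left it; what a row does not reach is not made up. A row lasts 1/12 s, in which the tool goes at most 41.7 mm and 7.16 degrees, less where a joint would pass 70% of its speed; a pose out of reach is approached as far as the arm can. A call with a number of a shift or a turn outside -1 to 1 is refused whole. A call with a gripper value outside its range is refused whole. "jaw" is the closure, from 0 (fully open) to 1 (shut), set as the call begins (left out, the last holds). The fingers move at their own pace and stop on an object; "squeeze" is the grip in N (left out, the last holds). Time passes only in rows, so rows that do not move let the fingers close. It gives the time, the measured TCP pose, the force and the opening at its end, in the units of the state.
- get_state(): the state, without advancing time (a new reading comes with each control period).
- camera(name): name is "scene" or "side" or "wrist"; returns (picture, depth): 384x512x3 uint8, red, green, blue; 384x512 float32, m along the optical axis (not along the pixel's ray), 0 where there is no reading.
- camera_params(name): a dict with "intrinsics" (3x3 intrinsics, pixels), "R" (3x3) and "t" (3): a world point X has camera coordinates R X + t. Camera axes: x right, y down, z forward; pixel columns grow to the right and rows downward; lengths in m; the calibration is good to about 2 mm. A picture is of the moment at which its call begins: read the wrist's pose just before it. camera_params takes no time and is no camera call; for the wrist camera it gives the pose at the moment of the call.
- hand_in(): hands the job in, once; it reports no verdict.
The state is a dict: "clock": time; "joint_positions": joint angles; "joint_vel": joint speeds; "effort": joint torques, N m; "tool_pos": TCP position; "ee_rot": TCP orientation; "wrist_force": force on the tool from outside, world axes, zero at the start; "wrist_torque": the same for the moment, N m; "width": opening from 0.0 (shut) to 1.0 (fully open).
Only numpy, scipy, OpenCV 4.12 (cv2) and the standard library are available. Lean on these libraries where they do the work, as an engineer would, in place of code of your own. Each camera call takes 0.05 s, during which the arm holds its last target. There are 200 camera calls.

### The job

Get the coating tester ready for its next sample. First turn the knob on its sloping dial anticlockwise until the peak pointer is fully home against the zero stop; then draw the long panel out of the stack leaning in the wooden rack and stand it in the middle of the tester's steel panel rest, leaning back flat against it, and let go. Do not drop the panel, do not topple or pull out the two short ones, and leave the glassware and bottles alone.

Things in the scene. Friction and masses are not known exactly. Their poses are not given: they have to be found in the camera images.
- peak_knob (a joint): The tester's peak-pointer knob. Angle in rad: 0 with the pointer against the zero stop pin (hard stop), growing clockwise as one looks at the dial; starts between 1.8 and 2.8. Turn it anticlockwise to bring it to 0. It stays where it is left; friction about 0.08 N m.
- knob_grip (a point): Point on the knob's axis, in its bar, 30 mm above the dial face. z points out of the face (30 deg from vertical, leaning to the robot's side), x along the bar to the pointer's end; turns with the knob. Black bar 46 mm long, 12 mm thick, from 10 to 40 mm above the face, on a round foot 48 mm across. Stop pin 50 mm from the axis, 7 mm high; pointer under 6 mm; the face is otherwise flat.
- tester: Grey fixed tester, base 200 (x) by 380 (y) by 20 mm, origin under the base's centre, x away from the robot, y to the left. White sloping dial box 150 mm wide on its right, knob axis meeting the face at (0, -100, 85) mm; steel panel rest on its left; between them at (65, 30) a capped post 82 mm high.
- rest_seat (a point): The panel rest: the middle of the line where its back plate's face meets its floor; axes as the tester's. The back plate (110 mm wide, 75 mm long) leans 15 deg from vertical, top towards the robot (-x); a panel stands on the level floor on its +x side. A lip 7 mm high closes the floor, its inner face 18 mm in +x.
- rack: Fixed wooden rack, base 160 x 120 mm, 10 mm thick, origin below the foot line of its back board (base from x = -100 to 60 mm). The back board (60 mm long) leans 15 deg from vertical, top towards the robot (-x); three panels lean on its +x side, feet on the base, one upon the other in any order. A lip 8 mm high stands 26 mm in +x.
- long_panel: The long bare-metal panel, 5 mm thick (its x), 80 mm wide (its y), 130 mm long (its z), 0.10 to 0.20 kg. Origin at the middle of its foot end, z along it to its top end, x away from the back board. It leans 15 deg and stands some 45 mm out above the short ones; it may be inmost, middle or outmost.
- short_panel_a: Short bare-metal panel, 5 x 80 x 85 mm, about 0.09 kg, origin at the middle of its foot end, z to its top. Must stay leaning in the rack.
- short_panel_b: The other short panel, the same.
- flask: Bystander: conical glass flask, 54 mm across the foot, 108 mm high, origin under its centre.
- white_jar: Bystander: white plastic jar, 60 mm across, 85 mm high, origin under its centre.
- dropper_bottle: Bystander: small brown bottle, 36 mm across, 75 mm high, origin under its centre.
- beaker: Bystander: glass beaker, 68 mm across, 85 mm high, origin under its centre.
- reagent_bottle: Bystander: brown bottle, 76 mm across, 150 mm high, origin under its centre.
There are look-alikes about, which are no part of the job. What is shaped like the long_panel but black is not meant.

How it is judged:
On the way, in this order (a step that is already met when the one before it is completed fails the run):
1. the peak pointer has been turned back to its zero stop (value of joint peak_knob below 0.05 rad), for 0.2 s.
2. the long panel has been drawn out of the stack and stands released in the tester's rest (x of long_panel in the frame of rest_seat between -0.005 and 0.016 m and y of long_panel in the frame of rest_seat between -0.02 and 0.02 m and z of long_panel in the frame of rest_seat between -0.004 and 0.008 m and angle between long_panel's own z axis and vertical between 0.15 and 0.45 rad and angle between the y axis of long_panel and the y axis of rest_seat, either way round below 0.15 rad and linear speed of long_panel below 0.02 m/s and contact force between the fingers and long_panel below 0.05 N), for 0.2 s.
At the end, for the whole second after the job is handed in: Knob within 0.05 rad of zero; long panel released, still, foot within 20 mm of the rest's middle sideways, 5 mm behind to 16 mm before the plate's foot line, under 8 mm above the floor, leaning 0.15 to 0.45 rad, square within 0.15 rad; short panels leaning under 0.6 rad in the rack (all of step 2 and value of joint peak_knob below 0.05 rad and angle between each of short_panel_a, short_panel_b's own z axis and vertical below 0.6 rad); the robot touches nothing.
It fails at once if a short panel toppled or pulled out of the rack (distance of any of short_panel_a, short_panel_b from where it was at the start of the episode above 0.03 m or angle between any of short_panel_a, short_panel_b's own z axis and vertical above 0.8 rad).
It fails at once if the long panel dropped (moving faster than 0.4 m/s out of the fingers) (linear speed of long_panel above 0.4 m/s and contact force between the fingers and long_panel below 0.01 N).
It fails at once if a bystander pushed more than 30 mm or tipped (distance of any of flask, white_jar, dropper_bottle, beaker, reagent_bottle from where it was at the start of the episode above 0.03 m or angle between any of flask, white_jar, dropper_bottle, beaker, reagent_bottle's own z axis and vertical above 0.5 rad).
It also fails if it takes over 72 s, if anything falls off the work surface, if the arm or the gripper's body presses on something with over 40 N, if the wrist force passes 120 N, or if a joint passes its speed limit or range.

## Working session

There is one attempt and no reset: what is moved stays moved. The work goes in short steps, Python scripts to look and compute and a tool call to move; the robot and the scene stay as the last step left them, time stands still between calls to the robot, and variables do not carry over. Pictures are saved under pics/ and viewed, about 8 in all and at most 12, crops included, and the job is handed in when it is done.

Besides the shell and the picture viewer there is one more tool, called after ">>>" in YAML: its name, and indented under it one key for each argument. jog_arm: Moves the arm, as the interface text tells. Shifts and turns lie within -1 to 1; 1 stands for 4 cm of shift or 6 degrees of turn. Its arguments: {"type":"object","properties":{"steps":{"type":"array","items":{"type":"array","items":{"type":"number"}}},"jaw":{"type":"number"},"squeeze":{"type":"number"}},"required":["steps"]}

```bash
mkdir -p pics
cat > h.py <<'E'
from cell import *
import numpy as np, cv2
def snap(n,f):
    p=camera_params(n); im,d=camera(n); np.savez(''+f+'.npz',im=im,d=d,K=p['intrinsics'],R=p['R'],t=p['t'])
    cv2.imwrite('pics/'+f+'.png',im[:,:,::-1]); return im,d
def load(f): return np.load(''+f+'.npz')
def cloud(s):
    d=s['d'];K=s['K'];v,u=np.mgrid[:d.shape[0],:d.shape[1]]
    c=np.stack([(u-K[0,2])/K[0,0]*d,(v-K[1,2])/K[1,1]*d,d],-1)
    w=(c-s['t'])@s['R']; w[d==0]=np.nan; return w
def crop(f,u0,v0,u1,v1,k):
    s=load(f); cv2.imwrite('pics/%s_c%d_%d.png'%(f,u0,v0),cv2.resize(s['im'][v0:v1,u0:u1,::-1],None,fx=k,fy=k,interpolation=cv2.INTER_CUBIC))
E
python3 - <<'E'
from h import *
a,_=snap('scene','s0'); b,_=snap('side','d0')
cv2.imwrite('pics/both.png',np.vstack([a,b])[:,:,::-1][:, :])
s=get_state(); print(s['clock'],s['tool_pos'],s['ee_rot'],s['width'])
for n in('scene','side'):
    p=camera_params(n); print(n,-p['R'].T@p['t'],p['R'][2])
E
```

```text
0.1 [0.2836107  0.58433021 0.24443036] [[ 8.99657766e-01 -5.89059190e-04  4.36595416e-01]
 [-4.36595794e-01 -1.51183274e-03  8.99656505e-01]
 [ 1.30108314e-04 -9.99998684e-01 -1.61731283e-03]] 0.9991066755160286
scene [1.19835817 0.04317611 0.96269438] [-0.58319591 -0.01234214 -0.81223777]
side [ 0.52484415 -0.83588276  1.03563803] [ 0.02638304  0.67450135 -0.73780205]
```

View pics/s0.png

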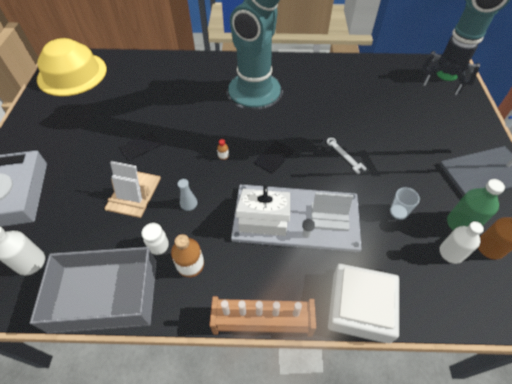

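View pics/d0.png

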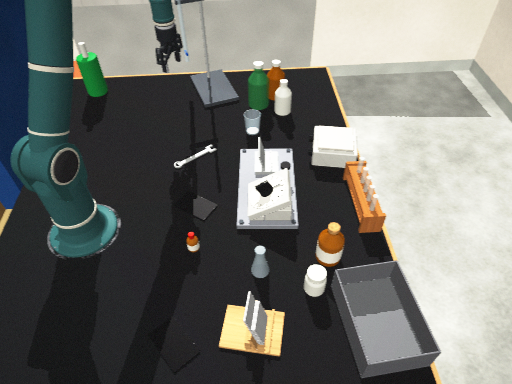

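The scene view shows the rack around (133,190), the tester around (297,215) with its knob at about (265,195) and the rest at (333,205), and the flask at (187,195). The black panel look-alikes lie flat on the bench. Next I measure.

```bash
cat > m.py <<'E'
from h import *
for f,pts in (('s0',dict(rackBL=(107,208),rackTL=(128,172),rackTR=(159,176),rackBR=(141,215),longtop=(124,166),longtopR=(136,170),t_tl=(240,188),t_tr=(358,193),t_br=(359,246),t_bl=(235,242),knob=(265,196),restTL=(317,194),restTR=(350,196),flask=(185,185),dropper=(223,152),jar=(154,232),reag=(185,242),post=(309,224)))
 ,('d0',dict(knob=(264,188),longtop=(250,297),short=(258,318),rest=(261,142)))):
    w=cloud(load(f))
    for k,(u,v) in pts.items(): print(f,k,np.round(w[v,u],3))
w=cloud(load('s0'))
# top heights in rack region
m=(w[...,1]<-.25)&(w[...,1]>-.5)&(w[...,2]>.015)&(w[...,0]>.35)&(w[...,0]<.75)
q=w[m]; print(len(q),q.min(0),q.max(0))
crop('s0',95,150,215,230,6)
crop('d0',210,230,300,365,4)
crop('s0',225,170,375,260,5)
E
python3 m.py
```

```text
s0 rackBL [ 0.6   -0.443  0.015]
s0 rackTL [ 0.53  -0.366  0.11 ]
s0 rackTR [ 0.465 -0.306  0.009]
s0 rackBR [ 0.616 -0.336  0.003]
s0 longtop [ 0.525 -0.372  0.132]
s0 longtopR [ 0.531 -0.338  0.122]
s0 t_tl [ 0.517 -0.031  0.021]
s0 t_tr [ 0.511  0.355 -0.001]
s0 t_br [0.715 0.326 0.02 ]
s0 t_bl [ 0.702 -0.037  0.002]
s0 knob [0.614 0.05  0.119]
s0 restTL [0.593 0.201 0.104]
s0 restTR [0.597 0.296 0.105]
s0 flask [ 0.573 -0.187  0.108]
s0 dropper [ 0.381 -0.096  0.041]
s0 jar [ 0.72  -0.255  0.087]
s0 reag [ 0.783 -0.15   0.153]
s0 post [0.68  0.175 0.081]
d0 knob [0.596 0.045 0.1  ]
d0 longtop [ 0.53  -0.349  0.123]
d0 short [ 0.547 -0.384  0.076]
d0 rest [ 0.611  0.4   -0.006]
1481 [ 0.46745698 -0.44623426  0.01505524] [ 0.74711249 -0.2500449   0.14104458]
```

View pics/s0_c95_150.png

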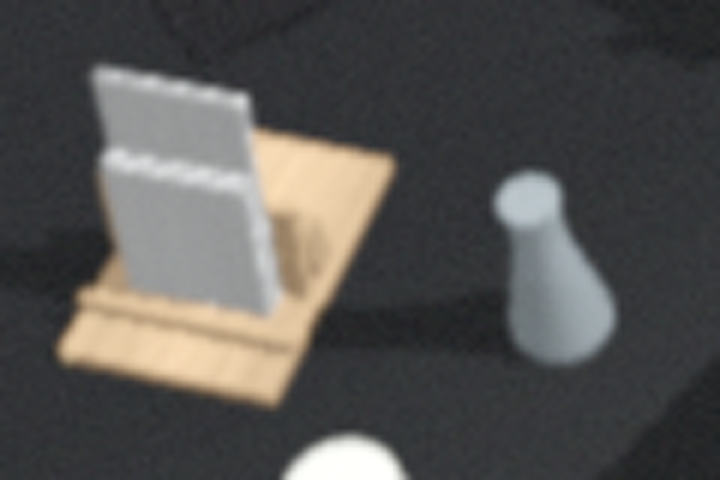

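View pics/s0_c225_170.png

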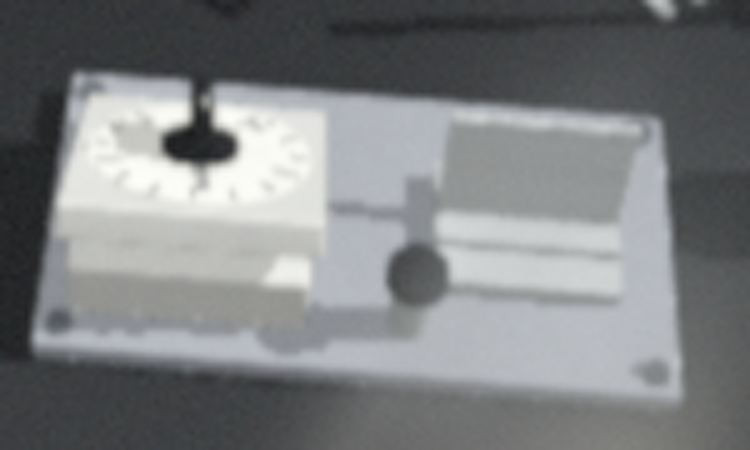

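The rack crop shows a short panel outermost, with the long one behind it. On the tester, the knob and its bar are at about (265,195) full-frame. I'll move above the tester for a wrist look.

>>> jog_arm:
  steps:
    - [0.4, -0.95, 0.3, 0]
    - [0.4, -0.95, 0.3, 0]
    - [0.4, -0.95, 0.3, 0]
    - [0.4, -0.95, 0.3, 0]
    - [0.4, -0.95, 0.2, 0]
    - [0.4, -0.95, 0.2, 0]
    - [0.4, -0.95, 0.2, 0]
    - [0.4, -0.95, 0.2, 0]

```text
clock: 0.77
tool_pos: [0.4096, 0.2843, 0.3238]
ee_rot: [[0.9, -0.0, 0.437], [-0.437, -0.0, 0.9], [-0.0, -1.0, -0.0]]
wrist_force: [0.6, 0.7, 1.0]
width: 1.0
```

>>> jog_arm:
  steps:
    - [0.5, -0.85, 0, 0]
    - [0.5, -0.85, 0, 0]
    - [0.5, -0.85, 0, 0]
    - [0.5, -0.85, 0, 0]
    - [0.5, -0.85, 0, 0]
    - [0.5, -0.85, 0, 0]
    - [0, 0, 0, 0]
    - [0, 0, 0, 0]

```text
clock: 1.43
tool_pos: [0.5299, 0.0799, 0.3232]
ee_rot: [[0.897, -0.001, 0.441], [-0.441, -0.001, 0.897], [-0.0, -1.0, -0.001]]
wrist_force: [0.2, 1.0, -0.4]
width: 0.998
```

Run:
```python
from h import *
snap('wrist','w1')
s=get_state(); print(s['clock'],s['tool_pos'],s['joint_positions'])
p=camera_params('wrist'); print(-p['R'].T@p['t'],p['R'])
from scipy import ndimage
w=cloud(load('s0'))
# tester base top: fit rectangle
for nm,(x0,x1,y0,y1,z0,z1) in dict(tester=(.45,.78,-.1,.42,.012,.03),rack=(.40,.72,-.5,-.25,.006,.018)).items():
    m=(w[...,0]>x0)&(w[...,0]<x1)&(w[...,1]>y0)&(w[...,1]<y1)&(w[...,2]>z0)&(w[...,2]<z1)
    m=ndimage.binary_opening(m); q=w[m][:,:2].astype(np.float32)
    r=cv2.minAreaRect(q*1000); print(nm,m.sum(),r)
# bg: local heights of knob
```

```text
1.4833 [0.5292457  0.0820392  0.32312157] [-0.48151851  0.19589496  0.30830199  1.80921566 -0.06503987  1.14731452
  0.96525051]
[0.4618772  0.1147413  0.45221027] [[ 4.37759360e-01  8.99091766e-01 -8.59856564e-04]
 [ 8.58695930e-01 -4.17807177e-01  2.96780157e-01]
 [ 2.66473341e-01 -1.30656647e-01 -9.54945443e-01]]
tester 3262 ((613.9051513671875, 147.8889923095703), (380.5303649902344, 201.2024688720703), 85.91387939453125)
rack 779 ((532.2774658203125, -378.04571533203125), (120.8576889038086, 161.41932678222656), 77.62132263183594)
```

View pics/w1.png

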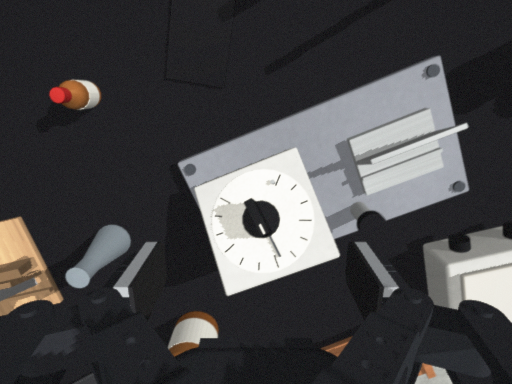

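Run:
```python
from h import *
crop('w1',195,150,345,290,5)
```

```text
(no output)
```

View pics/w1_c195_150.png

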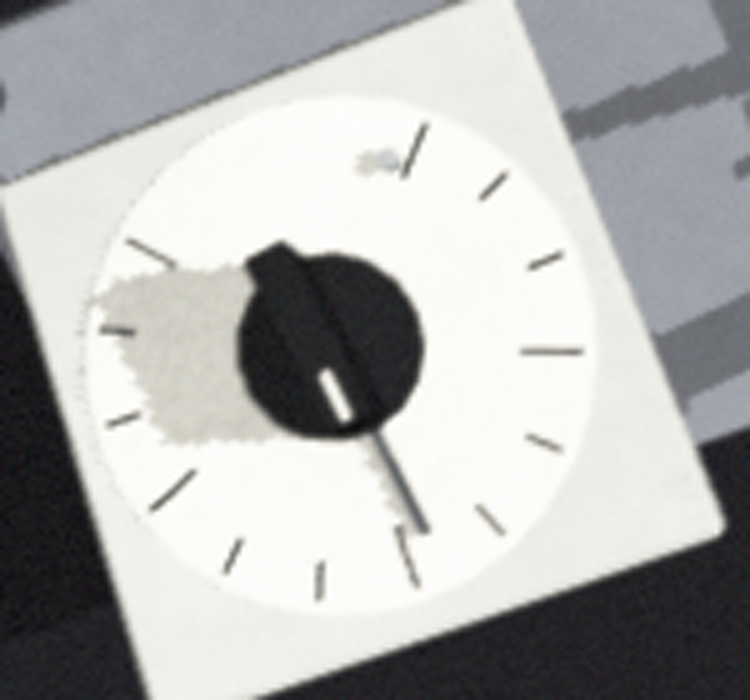

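The pointer tip is at crop (425,530), the stop pin at (388,160) and the zero tick at (415,150), so the pointer goes anticlockwise (from the bottom, via the right, to the top). I'll compute the angles and the tool pose needed along the turn.

```bash
cat > geo.py <<'E'
from h import *
yaw=np.radians(-4.1); c,s=np.cos(yaw),np.sin(yaw)
RT=np.array([[c,-s,0],[s,c,0],[0,0,1]]); T0=np.array([.614,.148,0])
n=RT@np.array([-.5,0,np.cos(np.pi/6)]); e1=RT@np.array([np.cos(np.pi/6),0,.5]); e2=np.cross(n,e1)  # e1 uphill(+x), e2 left
A=T0+RT@np.array([0,-.1,.085])
def hit(f,u,v,h=0,P=None):
    S=load(f);K=S['K'];ray=S['R'].T@np.linalg.solve(K,[u,v,1]);o=-S['R'].T@S['t']
    k=n@((A if P is None else P)+h*n-o)/(n@ray);return o+k*ray
E
python3 - <<'E'
from geo import *
w=cloud(load('w1'))
f=lambda u,v:(195+(u)/5-.4,150+v/5-.4)
# check face plane from depth
for u,v in((150,300),(520,300),(340,560),(250,170),(480,480)):
    U,V=f(u,v);p=w[round(V),round(U)];print('face res',np.round(p,3),round(n@(p-A)*1000,1))
for nm,(u,v),h in(('tip',(425,530),.005),('pin',(388,160),.006),('tick0',(415,150),0),('lefttick',(150,252),0),('bar far',(268,255),.04),('white1',(325,375),.04),('white2',(347,418),.04),('ctr foot',(332,345),.01)):
    p=hit('w1',*f(u,v),h);d=p-A;a,b=d@e1,d@e2;print(nm,np.round(p,3),np.round([a*1000,b*1000],1),'ang',round(np.degrees(np.arctan2(b,a)),1))
S=load('w1')
for nm,P in dict(A=A,grip=A+.04*n).items():
    q=S['K']@(S['R']@P+S['t']);print(nm,P,'crop',(q[:2]/q[2]-[195,150])*5)
E
```

```text
face res [0.58  0.01  0.071] 0.1
face res [0.615 0.098 0.09 ] 1.7
face res [0.65  0.031 0.112] 0.8
face res [0.562 0.048 0.063] 2.8
face res [0.647 0.071 0.109] 2.0
tip [0.649 0.054 0.115] [51.4  8.3] ang 9.2
pin [0.573 0.082 0.071] [-38.7  31.3] ang 141.0
tick0 [0.575 0.089 0.065] [-40.1  38.4] ang 136.2
lefttick [0.57  0.014 0.065] [-40.2 -36.8] ang -137.5
bar far [0.57 0.05 0.11] [-19.5  -0.8] ang -177.6
white1 [0.597 0.052 0.125] [11.6  2.6] ang 12.7
white2 [0.607 0.052 0.131] [22.5  4.1] ang 10.4
ctr foot [0.603 0.051 0.094] [1.4 2.4] ang 58.9
A [0.60685026 0.04825592 0.085     ] crop [326.31592866 344.27395662]
grip [0.58690144 0.04968587 0.11964102] crop [296.20904257 329.76853465]
```

>>> jog_arm:
  steps:
    - [0.19, -0.09, -0.2, -1]
    - [0.19, -0.09, -0.2, -1]
    - [0.19, -0.09, -0.2, -1]
    - [0.19, -0.09, -0.2, -1]
    - [0.19, -0.09, -0.2, -1]
    - [0.19, -0.09, -0.2, -1]
    - [0.19, -0.09, -0.2, -1]
    - [0.19, -0.09, -0.2, -1]
  squeeze: 20

```text
clock: 2.15
tool_pos: [0.5898, 0.056, 0.2589]
ee_rot: [[0.276, -0.001, 0.961], [-0.961, 0.001, 0.276], [-0.001, -1.0, -0.001]]
wrist_force: [-0.0, -0.3, -0.2]
width: 1.0
```

>>> jog_arm:
  steps:
    - [0, 0, -0.2, -1]
    - [0, 0, -0.2, -1]
    - [0, 0, -0.2, -1]
    - [0, 0, -0.2, -1]
    - [0, 0, -0.2, -1]
    - [0, 0, -0.2, -1]
    - [0, 0, -0.2, -1]
    - [0, 0, -0.2, -1]

```text
clock: 2.82
tool_pos: [0.5894, 0.0562, 0.1949]
ee_rot: [[-0.53, -0.001, 0.848], [-0.848, 0.001, -0.53], [-0.0, -1.0, -0.001]]
wrist_force: [-0.2, 0.6, -0.7]
width: 1.003
```

>>> jog_arm:
  steps:
    - [0, 0, 0, -1]
    - [0, 0, 0, -1]
    - [0, 0, 0, -1]
    - [0, 0, 0, -1]
    - [0, 0, 0, -1]
    - [0, 0, 0, -1]
    - [0, 0, 0, -1]
    - [0, 0, 0, -1]

```text
clock: 3.48
tool_pos: [0.5894, 0.0563, 0.1951]
ee_rot: [[-0.985, -0.001, 0.174], [-0.174, 0.001, -0.985], [0.001, -1.0, -0.002]]
wrist_force: [0.3, -0.1, 0.1]
width: 0.997
```

>>> jog_arm:
  steps:
    - [0, 0, 0, -1]
    - [0, 0, 0, 0]
    - [0, 0, 0, 0]

```text
clock: 3.73
tool_pos: [0.5897, 0.0556, 0.1951]
ee_rot: [[-0.997, -0.001, 0.077], [-0.077, 0.0, -0.997], [0.001, -1.0, -0.0]]
wrist_force: [0.8, 0.3, 0.1]
width: 0.997
```

Run:
```python
from h import *
s=get_state();z=s['ee_rot'][:,2];print(s['clock'],s['tool_pos'],np.degrees(np.arctan2(z[1],z[0])),s['joint_positions'][6],s['wrist_force'])
```

```text
3.7333 [0.58965371 0.05564551 0.19514954] -85.56788749869852 -1.2287926430707958 [0.84088474 0.32748639 0.10485331]
```

>>> jog_arm:
  steps:
    - [0, -0.05, -0.6, -0.1]
    - [0, -0.05, -0.6, -0.1]
    - [0.05, 0, -0.4, 0]
    - [0, 0, -0.28, 0]
    - [0, 0, 0, 0]

```text
clock: 4.15
tool_pos: [0.5908, 0.0501, 0.1181]
ee_rot: [[-0.999, -0.004, 0.053], [-0.053, -0.001, -0.999], [0.004, -1.0, 0.0]]
wrist_force: [0.0, 0.3, -1.1]
width: 0.999
```

>>> jog_arm:
  steps:
    - [0, 0, 0, 0]
    - [0, 0, 0, 0]
    - [0, 0, 0, 0]
    - [0, 0, 0, 0]
    - [0, 0, 0, 0]
    - [0, 0, 0, 0]
    - [0, 0, 0, 0]
    - [0, 0, 0, 0]
  jaw: 1.0

```text
clock: 4.82
tool_pos: [0.5925, 0.0504, 0.121]
ee_rot: [[-0.999, 0.0, 0.051], [-0.051, 0.001, -0.999], [-0.0, -1.0, -0.001]]
wrist_force: [-0.6, 1.7, 6.4]
width: 0.141
```

>>> jog_arm:
  steps:
    - [0, 0, 0.05, 0.7]
    - [0, 0, 0, 0.7]
    - [0, 0, 0, 0.7]
    - [0, 0, 0, 0.7]
    - [0, 0, 0, 0.7]
    - [0, 0, 0, 0.7]
    - [0, 0, 0, 0.7]
    - [0, 0, 0, 0.7]

```text
clock: 5.48
tool_pos: [0.5916, 0.0497, 0.122]
ee_rot: [[-0.802, -0.001, 0.597], [-0.597, -0.0, -0.802], [0.001, -1.0, -0.001]]
wrist_force: [-2.2, 2.7, 0.6]
width: 0.139
```

>>> jog_arm:
  steps:
    - [0, 0, 0, 0.7]
    - [0, 0, 0, 0.7]
    - [0, 0, 0, 0.7]
    - [0, 0, 0, 0.7]
    - [0, 0, 0, 0.7]
    - [0, 0, 0, 0.7]
    - [0, 0, 0, 0.7]
    - [0, 0, 0, 0.7]

```text
clock: 6.15
tool_pos: [0.5912, 0.0498, 0.124]
ee_rot: [[-0.338, -0.002, 0.941], [-0.941, 0.001, -0.338], [-0.001, -1.0, -0.003]]
wrist_force: [-11.9, 4.0, 21.9]
width: 0.135
```

Run:
```python
from h import *
snap('wrist','w2'); snap('scene','s2');s=get_state();print(s['wrist_torque'],s['wrist_force'])
a=cv2.resize(load('w2')['im'][150:384,100:412,::-1],None,fx=2,fy=2)[:, :]
b=cv2.resize(load('s2')['im'][160:240,215:315,::-1],None,fx=4,fy=4)
c=np.zeros((600,800,3),np.uint8); a=cv2.resize(a,(480,360)); c[:360,:480]=a; c[280:600,400:800]=b; cv2.imwrite('pics/m2.png',c)
```

```text
[-0.21049983  1.65883142 -0.33778424] [-10.57948136   1.62326179  18.74043578]
```

View pics/m2.png

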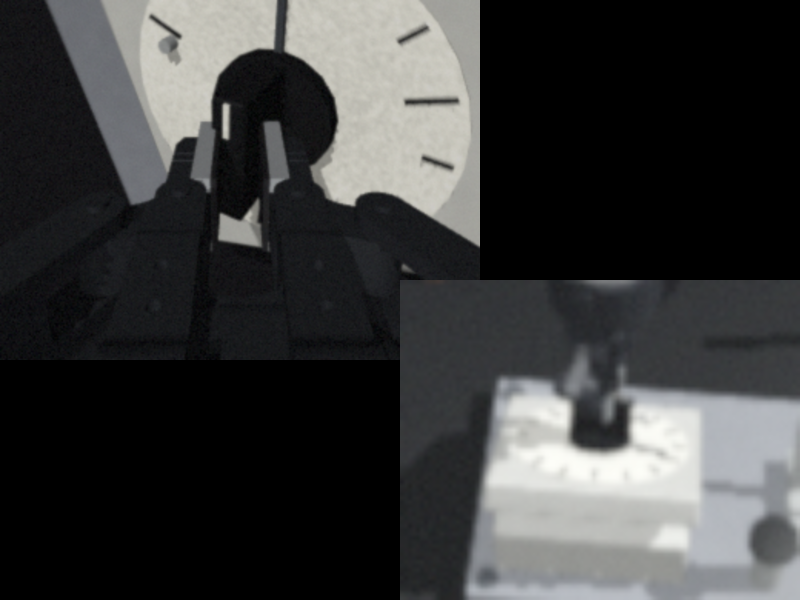

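The grip is holding: the bar is between the pads, and the pointer (picture position (282,25)) has followed. The pin at (170,45) lies about 60° further anticlockwise.

>>> jog_arm:
  steps:
    - [0, 0, 0.03, 0.7]
    - [0, 0, 0, 0.7]
    - [0, 0, 0, 0.7]
    - [0, 0, 0, 0.7]
    - [0, 0, 0, 0.7]
    - [0, 0, 0, 0.7]
    - [0, 0, 0, 0.7]
    - [0, 0, 0, 0.7]

```text
clock: 6.92
tool_pos: [0.5902, 0.0522, 0.1262]
ee_rot: [[0.241, -0.004, 0.97], [-0.97, 0.004, 0.241], [-0.005, -1.0, -0.003]]
wrist_force: [-15.6, 5.6, 26.0]
width: 0.137
```

>>> jog_arm:
  steps:
    - [0, 0, 0, 0.7]
    - [0, 0, 0, 0.7]
    - [0, 0, 0, 0.7]
    - [0, 0, 0, 0.7]
    - [0, 0, 0, 0.6]
    - [0, 0, 0, 0.6]
    - [0, 0, 0, 0.6]
    - [0, 0, 0, 0]

```text
clock: 7.58
tool_pos: [0.589, 0.052, 0.1259]
ee_rot: [[0.663, -0.007, 0.749], [-0.749, 0.004, 0.663], [-0.007, -1.0, -0.003]]
wrist_force: [-16.3, 5.8, 23.8]
width: 0.136
```

Run:
```python
from h import *
s=get_state();z=s['ee_rot'][:,2];print(np.degrees(np.arctan2(z[1],z[0])),s['wrist_torque'],s['wrist_force'])
```

```text
41.523569898666814 [ 1.01559091  3.17889791 -0.02226857] [-16.30880775   5.77791698  23.83442653]
```

>>> jog_arm:
  steps:
    - [0, 0, 0, 0.5]
    - [0, 0, 0, 0.5]
    - [0, 0, 0, 0.5]
    - [0, 0, 0, 0]

```text
clock: 7.92
tool_pos: [0.5884, 0.0517, 0.1259]
ee_rot: [[0.77, -0.008, 0.639], [-0.639, 0.004, 0.77], [-0.009, -1.0, -0.002]]
wrist_force: [-18.2, 5.1, 27.4]
width: 0.137
```

Run:
```python
from h import *
s=get_state();z=s['ee_rot'][:,2];print(np.degrees(np.arctan2(z[1],z[0])),s['wrist_torque'],s['wrist_force'])
snap('wrist','w3')
crop('w3',100,130,412,384,2)
```

```text
50.31750223640382 [ 0.95465236  3.73580627 -0.93472756] [-18.20586625   5.07763721  27.40326918]
```

View pics/w3_c100_130.png

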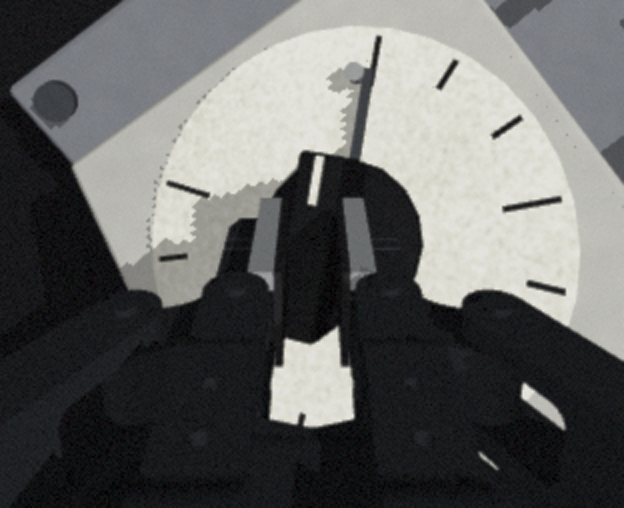

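The pointer lies on the zero tick against the pin (crop (362,80)), and the wrist torque has risen to 0.93 N m, so it's at the stop. Opening and lifting, then heading to the rack.

>>> jog_arm:
  steps:
    - [0, 0, 0, 0]
    - [0, 0, 0, 0]
    - [0, 0, 0, 0]
    - [0, 0, 0.1, 0]
    - [0, 0, 0.5, 0]
    - [0, 0, 0.9, 0]
    - [0, 0, 0.9, 0]
    - [0, 0, 0.9, 0]
  jaw: 0.5

```text
clock: 8.63
tool_pos: [0.592, 0.0492, 0.2567]
ee_rot: [[0.769, -0.001, 0.639], [-0.639, -0.001, 0.769], [-0.0, -1.0, -0.001]]
wrist_force: [0.1, 0.5, -0.0]
width: 0.501
```

Run:
```python
from geo import *
s=get_state();z=s['ee_rot'][:,2];print(s['clock'],s['tool_pos'],np.degrees(np.arctan2(z[1],z[0])),s['joint_positions'][[0,6]],s['wrist_force'])
# rack geometry from s0: top bands
w=cloud(load('s0')); yw=np.radians(-12.4); c,sn=np.cos(yw),np.sin(yw); RR=np.array([[c,-sn,0],[sn,c,0],[0,0,1]])
O=np.array([.532+.02*c,-.378+.02*sn,0]); print('rack O',O)
for f in('s0','d0'):
    w=cloud(load(f)); q=(w-O)@RR; m=(abs(q[...,1])<.06)&(q[...,0]>-.09)&(q[...,0]<.04)&(q[...,2]>.02)
    p=q[m]; p=p[np.isfinite(p[:,0])]
    # coordinate normal to lean: distance from back board face
    t=np.radians(15); d=p[:,0]*np.cos(t)+(p[:,2]-.01)*np.sin(t); L=-p[:,0]*np.sin(t)+(p[:,2]-.01)*np.cos(t)
    for lo in range(20,140,10):
        k=(L*1000>=lo)&(L*1000<lo+10)
        if k.sum(): print(f,lo,k.sum(),'d',np.round(np.percentile(d[k],[5,25,50,75,95])*1000,1),'y',np.round(np.percentile(p[k,1],[2,98])*1000,1))
```

```text
8.6333 [0.59203361 0.04922753 0.25671568] 50.28149548652664 [-0.28765325  0.80487121] [ 0.08535715  0.54416777 -0.04372801]
rack O [ 0.55153345 -0.38229471  0.        ]
s0 20 81 d [-15.5   1.7  15.   16.5  17.9] y [-38.7  54.9]
s0 30 91 d [-15.    0.3  14.4  15.9  17.6] y [-39.1  54.7]
s0 40 83 d [-17.9   2.2  14.6  16.   17.2] y [-52.3  55.1]
s0 50 81 d [-1.8  5.6 14.5 16.1 17.3] y [-39.   53.4]
s0 60 74 d [-3.7 13.1 14.9 16.  18.2] y [-37.4  50.3]
s0 70 71 d [ 6.  13.4 15.  15.8 17.8] y [-39.7  40.4]
s0 80 118 d [ 3.   5.3  8.8 13.4 15.6] y [-37.4  38.8]
s0 90 66 d [2.9 4.  4.9 5.9 7.3] y [-36.9  39.5]
s0 100 64 d [2.4 3.9 4.7 5.2 6.6] y [-39.9  38.5]
s0 110 68 d [1.4 3.4 4.2 5.2 7.1] y [-39.8  39.9]
s0 120 71 d [-0.4  2.6  4.   4.9  6. ] y [-36.7  38.7]
s0 130 27 d [0.  2.1 3.8 4.5 6.4] y [-36.1  34.3]
d0 20 73 d [-19.5  -1.7  12.5  13.5  14.2] y [-57.8  33.3]
d0 30 97 d [-23.5 -18.2  -0.1  12.8  13.8] y [-57.6  34.1]
d0 40 74 d [-21.5  -7.7  11.5  13.2  13.8] y [-57.5  32. ]
d0 50 80 d [-8.1 -2.5 11.7 12.9 13.7] y [-56.7  37.7]
d0 60 54 d [-5.1  9.5 12.6 13.1 13.5] y [-50.7  36.6]
d0 70 86 d [ 2.2  8.4 11.1 12.8 13.4] y [-42.8  36.3]
d0 80 123 d [ 1.8  2.6  5.5  9.3 12.8] y [-42.2  35.4]
d0 90 48 d [1.1 1.8 2.2 2.6 3.1] y [-41.7  35.5]
d0 100 54 d [-0.2  1.6  2.2  2.8  3.6] y [-41.6  33.7]
d0 110 44 d [1.6 1.7 2.1 2.6 3.1] y [-42.5  36. ]
d0 120 89 d [-2.3 -0.8  1.2  2.1  2.7] y [-40.8  37.9]
d0 130 9 d [-0.8 -0.2  1.5  1.7  2.5] y [-39.7  21.7]
```

The long panel is the inmost one: its outer face is at d≈5 mm and the shorts' at ≈15 mm. I'll go above it, square to the rack (yaw −12.4°).

>>> jog_arm:
  steps:
    - [-0.13, -0.8, 0.1, -0.8]
    - [-0.13, -0.8, 0.1, -0.8]
    - [-0.13, -0.8, 0, -0.8]
    - [-0.13, -0.8, 0, -0.8]
    - [-0.13, -0.8, 0, -0.8]
    - [-0.13, -0.8, 0, -0.8]
    - [-0.13, -0.8, 0, -0.8]
    - [-0.13, -0.8, 0, -0.8]
  jaw: 0

```text
clock: 9.3
tool_pos: [0.5502, -0.2081, 0.2637]
ee_rot: [[0.202, 0.0, 0.979], [-0.979, -0.0, 0.202], [0.0, -1.0, 0.0]]
wrist_force: [0.3, 0.1, 0.1]
width: 1.0
```

>>> jog_arm:
  steps:
    - [-0.13, -0.8, 0, -0.8]
    - [-0.13, -0.8, 0, -0.8]
    - [-0.13, -0.8, 0, -0.8]
    - [-0.13, -0.8, 0, -0.8]
    - [-0.13, -0.8, 0, -0.8]
    - [0, 0, 0, 0]
    - [0, 0, 0, 0]

```text
clock: 9.88
tool_pos: [0.5232, -0.3689, 0.2633]
ee_rot: [[-0.214, -0.001, 0.977], [-0.977, -0.001, -0.214], [0.002, -1.0, -0.001]]
wrist_force: [0.5, 1.0, 0.1]
width: 1.005
```

Run:
```python
from h import *
s=get_state();z=s['ee_rot'][:,2];print(s['clock'],s['tool_pos'],np.degrees(np.arctan2(z[1],z[0])),s['joint_positions'])
snap('wrist','w4')
w=cloud(load('w4'));yw=np.radians(-12.4); c,sn=np.cos(yw),np.sin(yw); RR=np.array([[c,-sn,0],[sn,c,0],[0,0,1]]);O=np.array([.5515,-.3823,0])
q=(w-O)@RR; m=(abs(q[...,1])<.06)&(q[...,0]>-.06)&(q[...,0]<.0)&(q[...,2]>.10)&(q[...,2]<.15)
p=q[m];print(m.sum())
for z0 in range(100,150,5):
    k=(p[:,2]*1000>=z0)&(p[:,2]*1000<z0+5)
    if k.sum():print(z0,k.sum(),np.round(np.percentile(p[k,0],[5,50,95])*1000,1),np.round(np.percentile(p[k,1],[2,98])*1000,1))
t=p[p[:,2]>.128]; r=cv2.minAreaRect((t[:,:2]*1000).astype(np.float32));print(r)
```

```text
9.8833 [ 0.52321387 -0.36894108  0.26333024] -12.32811298828868 [ 0.16857386  0.46464329  0.54085992  1.63903052 -0.25851078  1.11037609
  0.56312918]
1343
100 104 [-19.  -18.1 -17.4] [-37.3  40.2]
105 101 [-20.1 -19.5 -18.8] [-36.8  40.2]
110 105 [-21.5 -20.8 -20.2] [-37.8  40.1]
115 141 [-23.  -22.4 -21.5] [-36.6  39.8]
120 104 [-24.9 -23.7 -23. ] [-37.2  40.2]
125 144 [-25.8 -24.9 -24.5] [-37.7  40.2]
130 145 [-30.9 -26.6 -25.7] [-36.7  40.2]
135 499 [-31.8 -29.3 -27.4] [-38.   39.2]
((-28.981555938720703, 0.3359565734863281), (6.761610984802246, 80.08534240722656), 0.3730475604534149)
```

View pics/w4.png

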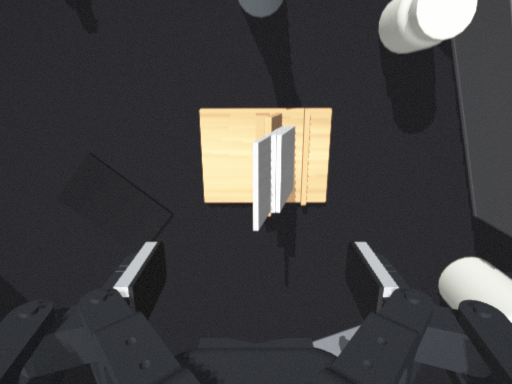

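The wrist view agrees: the long panel is innermost and tallest, at (262,180), square to the jaws. Descending onto it.

>>> jog_arm:
  steps:
    - [0.08, -0.17, -0.8, 0]
    - [0, 0, -0.8, 0]
    - [0, 0, -0.8, 0]
    - [0, 0, -0.6, 0]
    - [0, 0, -0.3, 0]
    - [0, 0, -0.17, 0]
    - [0, 0, 0, 0]
    - [0, 0, 0, 0]

```text
clock: 10.6
tool_pos: [0.5287, -0.3731, 0.126]
ee_rot: [[-0.209, 0.002, 0.978], [-0.978, -0.001, -0.209], [0.0, -1.0, 0.002]]
wrist_force: [0.7, -0.6, -0.4]
width: 1.002
```

>>> jog_arm:
  steps:
    - [0, 0, 0, 0]
    - [0, 0, 0, 0]
    - [0, 0, 0, 0]
    - [0, 0, 0, 0]
    - [0, 0, 0, 0]
    - [0, 0, 0, 0]
    - [0, 0, 0, 0]
    - [0, 0, 0, 0]
  jaw: 1.0
  squeeze: 25

```text
clock: 11.27
tool_pos: [0.5298, -0.3737, 0.1258]
ee_rot: [[-0.209, 0.004, 0.978], [-0.978, -0.002, -0.209], [0.001, -1.0, 0.005]]
wrist_force: [2.9, -1.1, 1.6]
width: 0.108
```

Run:
```python
from h import *
s=get_state();print(s['clock'],s['tool_pos'],s['width']*85,s['wrist_torque'],s['wrist_force'])
```

```text
11.2667 [ 0.52981403 -0.37365824  0.12575305] 9.149919053878062 [-0.36336177 -1.28372609 -0.01730586] [ 2.91692175 -1.06829034  1.5800183 ]
```

>>> jog_arm:
  steps:
    - [-0.06, 0.01, 0.24, 0]
    - [-0.06, 0.01, 0.24, 0]
    - [-0.06, 0.01, 0.24, 0]
    - [-0.06, 0.01, 0.24, 0]
    - [0, 0, 0, 0]

```text
clock: 11.68
tool_pos: [0.52, -0.372, 0.1652]
ee_rot: [[-0.209, 0.005, 0.978], [-0.978, -0.002, -0.209], [0.001, -1.0, 0.005]]
wrist_force: [3.5, -0.0, 3.1]
width: 0.103
```

```bash
cat > chk.py <<'E'
from h import *
import sys
s=get_state();print(s['clock'],s['tool_pos'],s['width']*85,s['wrist_torque'],s['wrist_force'])
f=sys.argv[1]
yw=np.radians(-12.4); c,sn=np.cos(yw),np.sin(yw); RR=np.array([[c,-sn,0],[sn,c,0],[0,0,1]]);O=np.array([.5515,-.3823,0])
for cam in ('scene','side'):
    snap(cam,f+cam); w=cloud(load(f+cam)); q=(w-O)@RR
    m=(abs(q[...,1])<.036)&(q[...,0]>-.06)&(q[...,0]<.04)&(q[...,2]>.02)&(q[...,2]<.22); p=q[m]
    for z0 in range(40,200,10):
        k=(p[:,2]*1000>=z0)&(p[:,2]*1000<z0+10)
        if k.sum()>3:print(cam,z0,k.sum(),np.round(np.percentile(p[k,0],[5,50,95])*1000,1))
E
python3 chk.py c1
```

```text
11.6833 [ 0.52000063 -0.37199176  0.16524738] 8.769198380357535 [-0.06832461 -1.28605051  0.04248184] [ 3.51421791e+00 -2.86980560e-03  3.12101335e+00]
scene 40 53 [ 4.7  7.4 10.5]
scene 50 53 [2.7 4.9 7.4]
scene 60 54 [-0.5  2.6  4.5]
scene 70 53 [-3.  -0.1  2.3]
scene 80 55 [-5.2 -2.6  0. ]
scene 90 117 [-17.5 -11.   -3.3]
scene 100 58 [-20.5 -17.9 -15.6]
scene 110 50 [-22.5 -20.2 -17.5]
scene 120 63 [-24.9 -22.5 -20.3]
scene 130 52 [-26.7 -24.8 -22.1]
scene 140 50 [-29.  -26.5 -23.6]
scene 150 33 [-30.9 -28.7 -23.4]
scene 160 45 [-33.3 -29.7 -16.3]
scene 170 56 [-41.2 -33.1 -16. ]
scene 180 23 [-43.8 -37.3 -15.8]
scene 190 26 [-49.6 -40.1 -15.4]
side 40 50 [-32.6   4.3   6.2]
side 50 32 [1.4 2.7 4.2]
side 60 39 [-4.1 -0.   1.7]
side 70 34 [-4.  -2.5 -1.3]
side 80 60 [-16.5  -6.4  -4.1]
side 90 116 [-18.8 -13.3  -6.5]
side 100 32 [-21.2 -20.2 -18.6]
side 110 33 [-23.7 -22.1 -21.1]
side 120 24 [-26.3 -24.7 -23.5]
side 130 18 [-28.2 -27.1 -25.3]
side 140 19 [-31.3 -29.4 -28.4]
side 150 24 [-49.  -31.5 -22.5]
side 160 46 [-50.3 -33.4 -18. ]
side 170 78 [-47.8 -37.5 -21.3]
side 180 26 [-44.6 -40.7 -26.2]
side 190 45 [-56.3 -27.4  -6.7]
```

The long panel is rising and the shorts are unmoved. Continuing.

>>> jog_arm:
  steps:
    - [-0.07, 0.015, 0.28, 0]
    - [-0.07, 0.015, 0.28, 0]
    - [-0.07, 0.015, 0.28, 0]
    - [-0.07, 0.015, 0.28, 0]
    - [-0.07, 0.015, 0.28, 0]
    - [-0.07, 0.015, 0.28, 0]
    - [0, 0, 0.4, 0]
    - [0, 0, 0.4, 0]

```text
clock: 12.45
tool_pos: [0.5003, -0.3677, 0.2631]
ee_rot: [[-0.21, -0.002, 0.978], [-0.978, 0.001, -0.21], [-0.0, -1.0, -0.002]]
wrist_force: [-0.5, 0.1, -0.7]
width: 0.056
```

>>> jog_arm:
  steps:
    - [0, 0, 0.6, 0]
    - [0, 0, 0.6, 0]
    - [0, 0, 0.6, 0]
    - [0, 0, 0.3, 0]
    - [0, 0, 0, 0]
    - [0, 0, 0, 0]

```text
clock: 12.95
tool_pos: [0.5011, -0.3678, 0.3462]
ee_rot: [[-0.21, 0.0, 0.978], [-0.978, 0.0, -0.21], [-0.0, -1.0, -0.0]]
wrist_force: [-0.5, 0.1, -1.7]
width: 0.05
```

```bash
sed -i 's/<.22)/<.36)/;s/range(40,200/range(40,330/' chk.py; sed -i "s/('scene','side')/('scene',)/" chk.py; python3 chk.py c2
python3 - <<'E'
from h import *
crop('c2scene',60,50,260,230,4)
E
```

```text
12.95 [ 0.50105501 -0.36776178  0.34622352] 4.209577515770668 [ 0.00480908  0.0078119  -0.0179272 ] [-0.45875328  0.14164137 -1.69491559]
scene 40 55 [1.3 3.9 6.8]
scene 50 59 [-3.5  0.2  3.1]
scene 60 58 [-6.5 -3.6 -0.1]
scene 70 61 [-10.1  -6.9  -3.9]
scene 80 67 [-18.2 -10.9  -8.2]
scene 90 63 [-22.8 -17.6 -11.8]
scene 220 14 [-52.7 -50.8 -50. ]
scene 230 59 [-52.3 -50.9 -48.7]
scene 240 57 [-52.6 -50.9 -49.6]
scene 250 55 [-52.3 -50.8 -48.9]
scene 260 63 [-52.5 -50.9 -48.8]
scene 270 60 [-52.2 -50.9 -49.2]
scene 280 68 [-52.8 -51.  -49.5]
scene 290 59 [-52.2 -50.8 -49.3]
scene 300 62 [-52.1 -50.6 -49. ]
scene 310 69 [-52.3 -50.9 -49.4]
scene 320 64 [-53.1 -50.2 -48.7]
```

View pics/c2scene_c60_50.png

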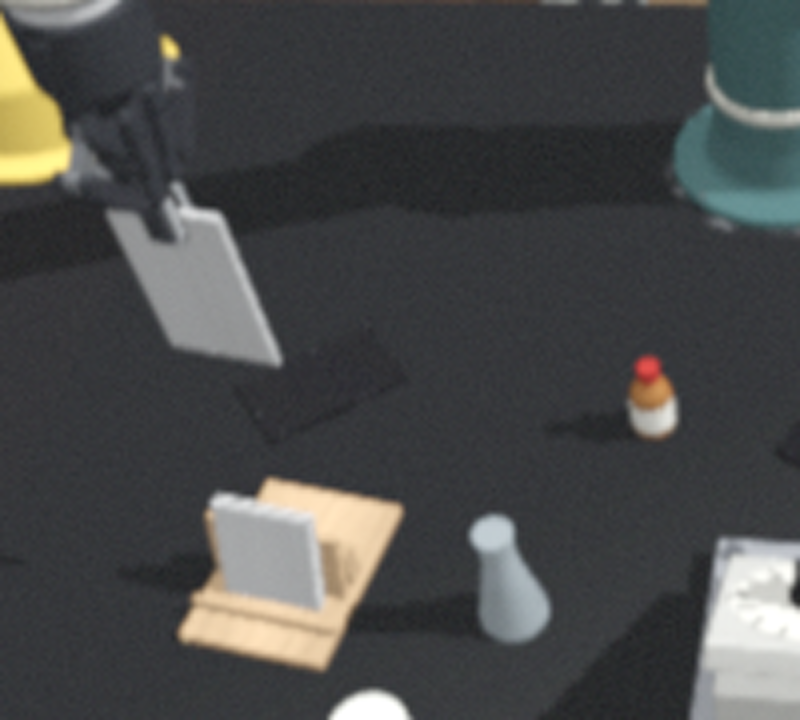

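The panel hangs vertical and flat in the pads with its foot at z≈0.228. The shorts still lean in the rack. Next, the rest's pose and the panel's offset in the hand.

Run:
```python
from geo import *
tp=np.array([.50106,-.36776,.34622]); yw=np.radians(-12.4);R2=np.array([[np.cos(yw),-np.sin(yw),0],[np.sin(yw),np.cos(yw),0],[0,0,1]])
w=cloud(load('c2scene')); q=(w-tp)@R2; m=(abs(q[...,1])<.06)&(abs(q[...,0])<.03)&(q[...,2]<-.02)&(q[...,2]>-.14); p=q[m]*1000
print('panel rel tool',m.sum(),np.percentile(p,[1,50,99],axis=0).round(1)); print(cv2.minAreaRect(p[:,:2].astype(np.float32)))
for f in('s0','w1'):
    w=cloud(load(f)); q=(w-T0)@RT*1000
    m=(q[...,1]>20)&(q[...,1]<185)&(abs(q[...,0])<60)
    for z0,z1 in((95,115),(80,95),(60,80),(40,60),(24,35)):
        k=m&(q[...,2]>z0)&(q[...,2]<z1); p=q[k]
        if len(p)>5: print(f,z0,len(p),'x',np.percentile(p[:,0],[2,50,98]).round(1),'y',np.percentile(p[:,1],[1,50,99]).round(1),'zmed',np.median(p[:,2]).round(1))
    k=m&(q[...,2]>40)&(q[...,1]>50)&(q[...,1]<145)&(q[...,0]<30); p=q[k]
    if len(p)>20:
        A_=np.c_[p[:,1],p[:,2],np.ones(len(p))]; sol=np.linalg.lstsq(A_,p[:,0],rcond=None)[0]; r=p[:,0]-A_@sol; g=abs(r)<3; sol=np.linalg.lstsq(A_[g],p[g,0],rcond=None)[0]
        print(f,'plane x=a*y+b*z+c',sol, 'x at floor z=30,y=100',sol@[100,30,1], 'x at z 85',sol@[100,85,1])
```

```text
panel rel tool 698 [[  -2.3  -42.5 -118.3]
 [   1.5   -1.7  -66.5]
 [   3.8   36.   -20.8]]
((-0.029790878295898438, -3.3668174743652344), (81.40867614746094, 9.033845901489258), 89.73242950439453)
s0 95 175 x [-31.8 -25.2 -21.1] y [ 45.7  98.2 152.7] zmed 103.6
s0 80 193 x [-24.5 -20.2  58.9] y [ 20.5  84.9 152.8] zmed 85.6
s0 60 193 x [-20.3 -16.1 -12.3] y [ 45.   98.2 152.8] zmed 70.4
s0 40 255 x [-14.6  -9.7  17.8] y [ 45.4  98.8 154.2] zmed 46.7
s0 24 304 x [-26.   22.3  45.2] y [ 40.5 102.9 181.2] zmed 33.3
s0 plane x=a*y+b*z+c [-2.98931134e-03 -3.32034674e-01  8.49095218e+00] x at floor z=30,y=100 -1.7690191722167707 x at z 85 -20.030926245453216
w1 95 619 x [-29.1 -26.7 -23.3] y [ 45.4 100.5 153.8] zmed 105.9
w1 80 264 x [-26.4  50.8  59.7] y [ 20.4  38.9 149. ] zmed 82.7
w1 60 175 x [-22.3 -18.   52.7] y [ 20.7  57.7 152.8] zmed 72.4
w1 40 518 x [-16.4  16.   58.4] y [ 21.2  88.3 153.7] zmed 41.8
w1 24 3165 x [-41.6 -11.7  43.2] y [ 33.5  98.7 154.5] zmed 34.1
w1 plane x=a*y+b*z+c [-2.05690834e-03  1.44366914e-01 -4.26287812e+01] x at floor z=30,y=100 -38.50346458566077 x at z 85 -30.563284310068187
```

Rest seat ≈ (0.615, 0.248, 0.0335), and the panel sits 3 mm to −y in the hand. Carrying it over.

>>> jog_arm:
  steps:
    - [0.1, 0.4, 0, 0.05]
    - [0.15, 0.75, 0, 0.07]
    - [0.15, 0.75, 0, 0.07]
    - [0.15, 0.75, 0, 0.07]
    - [0.15, 0.75, 0, 0.07]
    - [0.15, 0.75, 0, 0.07]
    - [0.15, 0.75, 0, 0.07]
    - [0.15, 0.75, 0, 0.07]
  squeeze: 40

```text
clock: 13.67
tool_pos: [0.5465, -0.1401, 0.3444]
ee_rot: [[-0.153, -0.004, 0.988], [-0.988, 0.0, -0.153], [0.0, -1.0, -0.004]]
wrist_force: [-0.2, -0.9, 0.1]
width: 0.047
```

>>> jog_arm:
  steps:
    - [0.15, 0.75, 0, 0.07]
    - [0.15, 0.75, 0, 0.07]
    - [0.15, 0.75, 0, 0.07]
    - [0.15, 0.75, 0, 0.07]
    - [0.15, 0.75, 0, 0.07]
    - [0.15, 0.75, 0, 0.07]
    - [0.15, 0.75, 0, 0.07]
    - [0.15, 0.75, 0, 0.07]

```text
clock: 14.33
tool_pos: [0.5945, 0.0995, 0.3442]
ee_rot: [[-0.095, -0.004, 0.995], [-0.995, -0.001, -0.095], [0.001, -1.0, -0.004]]
wrist_force: [-0.1, 1.0, -0.3]
width: 0.045
```

>>> jog_arm:
  steps:
    - [0.15, 0.75, 0, 0.07]
    - [0.15, 0.75, 0, 0.07]
    - [0.15, 0.75, 0, 0.07]
    - [0.15, 0.75, 0, 0.07]
    - [0.1, 0.4, 0, 0.05]
    - [0, 0, 0, 0]
    - [0, 0, 0, 0]
    - [0, 0, 0, 0]

```text
clock: 15.0
tool_pos: [0.623, 0.2326, 0.3447]
ee_rot: [[-0.063, -0.002, 0.998], [-0.998, -0.002, -0.063], [0.002, -1.0, -0.002]]
wrist_force: [0.0, 0.2, -0.7]
width: 0.053
```

```bash
cat > pl.py <<'E'
from geo import *
import sys
s=get_state();z=s['ee_rot'][:,2];print(s['clock'],s['tool_pos'],'yaw',np.degrees(np.arctan2(z[1],z[0])),s['width']*85,s['wrist_force'],s['wrist_torque'])
S=np.array([.6152,.2482,.0335]); print('tool in rest',((s['tool_pos']-S)@RT*1000).round(1))
f=sys.argv[1]; snap('scene',f); w=cloud(load(f)); q=(w-S)@RT*1000
m=(abs(q[...,1])<60)&(abs(q[...,0])<70)&(q[...,2]>-5)&(q[...,2]<300); p=q[m]
for z0 in range(-5,300,10):
    k=p[(p[:,2]>=z0)&(p[:,2]<z0+10)]
    if len(k)>3: print(z0,len(k),'x',np.percentile(k[:,0],[5,50,95]).round(1),'y',np.percentile(k[:,1],[2,50,98]).round(1))
E
python3 pl.py p1
```

```text
15.0 [0.62303228 0.23262235 0.34472782] yaw -3.586140866022074 4.519225263347891 [ 0.04713688  0.18038898 -0.72362851] [ 0.01343847 -0.02676443  0.0148874 ]
tool in rest [  8.9 -15.  311.2]
-5 474 x [-2.2 25.7 46.7] y [-54.5  -0.2  52.6]
5 186 x [-5.7 -0.5 24.1] y [-53.6  -0.9  52.3]
15 92 x [-8.5 -6.  -2.8] y [-53.5  -2.9  51.9]
25 99 x [-11.4  -8.4  -5.6] y [-54.9   1.   52. ]
35 97 x [-14.3 -11.2  -8.3] y [-53.   -0.8  51.9]
45 116 x [-16.3 -13.6  64.6] y [-59.7  -8.   51.5]
55 101 x [-19.1 -16.2 -14.1] y [-53.    2.2  52.6]
65 130 x [-25.1 -20.  -16.6] y [-54.   -3.7  50.4]
75 12 x [-21.7 -20.  -18.3] y [-37.   15.6  49.4]
185 24 x [ 7.5  8.8 10.8] y [-58.6 -27.5  18.8]
195 80 x [ 7.5  9.3 11. ] y [-55.8 -18.5  18.8]
205 78 x [ 7.4  9.2 10.8] y [-59.2 -17.9  17.7]
215 80 x [ 8.   9.3 11.1] y [-57.  -21.9  18.1]
225 83 x [ 7.9  9.4 11.5] y [-59.3 -19.4  18.1]
235 83 x [ 7.7  9.6 11.3] y [-59.  -20.   17.9]
245 86 x [ 8.2  9.7 11.3] y [-57.2 -18.8  18.2]
255 96 x [ 8.   9.7 11.2] y [-59.  -18.6  17.5]
265 93 x [ 8.2  9.6 11.1] y [-58.  -19.4  19.1]
275 95 x [ 8.2  9.6 11.3] y [-58.2 -19.9  18.5]
285 93 x [ 8.1  9.8 11.3] y [-58.9 -23.9  18.2]
295 32 x [ 8.3  9.4 11.1] y [-57.6 -32.   19.1]
```

>>> jog_arm:
  steps:
    - [0.04, 0.53, 0, -0.08]
    - [0, 0, -0.4, 0]
    - [0, 0, -0.7, 0]
    - [0, 0, -0.8, 0]
    - [0, 0, -0.7, 0]
    - [0, 0, -0.5, 0]
    - [0, 0, -0.4, 0]
    - [0, 0, 0, 0]

```text
clock: 15.72
tool_pos: [0.6229, 0.2526, 0.2023]
ee_rot: [[-0.072, -0.007, 0.997], [-0.997, -0.004, -0.072], [0.004, -1.0, -0.006]]
wrist_force: [0.3, -0.6, -1.0]
width: 0.049
```

```bash
python3 pl.py p2
```

```text
15.7167 [0.62294194 0.25264668 0.20229506] yaw -4.121540938000349 4.205483939150434 [ 0.2514161  -0.61096345 -0.95896366] [ 0.00383978  0.07421321 -0.00998098]
tool in rest [  7.4   5.  168.8]
-5 471 x [-2.5 26.1 46.5] y [-53.2   0.1  52.5]
5 183 x [-6.1 -0.4 23.5] y [-55.2   1.6  52.6]
15 90 x [-8.3 -6.1 -2.8] y [-53.7  -0.   51.5]
25 46 x [-10.8  -7.2  -4.8] y [-55.2 -30.8  54.2]
35 25 x [-13.8 -10.9  -8.8] y [-53.8 -43.8  52.7]
45 70 x [-16.9   6.3  65.8] y [-59.7 -26.9  53.3]
55 77 x [-19.6   6.9   8.5] y [-53.  -10.4  53.1]
65 82 x [-22.8   6.4   8.6] y [-54.4 -15.7  52. ]
75 63 x [5.  7.2 9.3] y [-38.7  -1.5  36.5]
85 58 x [5.4 7.3 8.7] y [-39.2   1.2  38.5]
95 56 x [5.9 7.4 9.2] y [-37.7   0.9  36.9]
105 59 x [5.7 7.6 9.2] y [-38.9   1.7  38.9]
115 57 x [6.1 7.6 9.3] y [-38.7  -2.7  35.3]
125 67 x [5.8 7.8 9.3] y [-37.9  -2.   37.4]
135 69 x [6.2 7.8 9.5] y [-38.8  -0.5  38.6]
145 49 x [6.1 8.2 9.5] y [-37.8  -6.3  37.9]
155 57 x [ 6.1  8.  13.4] y [-38.9 -12.   38.9]
165 50 x [ 6.3  8.9 21.3] y [-38.8  -8.8  38.4]
175 45 x [ 3.6  7.8 22.2] y [-36.8 -13.2  38.7]
185 5 x [-1.6 10.4 15.2] y [-7.6 -6.9 -5.1]
195 10 x [-3.4 17.5 27.9] y [-9.7 -8.  -3.6]
205 22 x [14.7 22.5 42.5] y [-9.7 -4.2  6.7]
215 29 x [-1.6 22.9 50.3] y [-12.2  -6.7  19.8]
225 23 x [-6.3 22.9 54.5] y [-13.2  -9.8  20.5]
235 38 x [ 0.7 51.2 68.7] y [-13.1  -4.2  14.6]
245 75 x [24.6 61.5 68.9] y [-14.3   0.8  21.5]
255 61 x [19.3 44.2 54.7] y [-15.5  -0.4  21.6]
265 40 x [31.9 44.1 48.9] y [-8.8  2.  14. ]
275 27 x [37.8 43.4 45.4] y [-8.6  2.3 17.9]
285 89 x [18.2 40.1 44.3] y [-33.1  -4.   34.1]
295 44 x [17.  39.3 43.9] y [-32.   -8.2  27.8]
```

>>> jog_arm:
  steps:
    - [0.06, 0, -0.4, 0]
    - [0, 0, -0.4, 0]
    - [0, 0, -0.25, 0]
    - [0, 0, -0.05, 0]
    - [0, 0, -0.05, 0]
    - [0, 0, 0, 0]

```text
clock: 16.27
tool_pos: [0.6279, 0.2553, 0.1613]
ee_rot: [[-0.07, 0.001, 0.998], [-0.998, 0.0, -0.07], [-0.001, -1.0, 0.001]]
wrist_force: [-0.1, -0.3, -1.0]
width: 0.048
```

>>> jog_arm:
  steps:
    - [0, 0, -0.04, 0]
    - [0, 0, -0.04, 0]
    - [0, 0, 0, 0]

```text
clock: 16.52
tool_pos: [0.6275, 0.2554, 0.1575]
ee_rot: [[-0.07, 0.0, 0.998], [-0.998, 0.0, -0.07], [-0.0, -1.0, 0.0]]
wrist_force: [0.1, 0.3, -1.0]
width: 0.05
```

```bash
python3 pl.py p3 | head -22
```

```text
16.5167 [0.62750282 0.25536076 0.15750651] yaw -3.986320232175238 4.212878032844676 [ 0.11395295  0.25475755 -0.97614412] [-0.04193553 -0.02568271  0.00806981]
tool in rest [ 11.8   8.  124. ]
-5 373 x [ 1.4 31.3 46.7] y [-54.4  -0.8  52.7]
5 161 x [-3.7 17.1 23.1] y [-55.2  -4.   52.9]
15 76 x [-7.6 11.4 13.8] y [-53.6  -6.4  52.2]
25 72 x [-11.3  11.7  13.7] y [-55.1 -15.2  52.3]
35 71 x [-12.7  11.6  13.8] y [-53.1  -7.2  48.2]
45 90 x [-15.5  11.9  63.2] y [-59.7 -21.2  45.6]
55 76 x [-18.4  11.8  13.8] y [-53.2 -15.7  41.9]
65 85 x [-21.9  11.9  13.4] y [-54.1 -11.5  40.5]
75 64 x [-19.9  12.1  13.7] y [-39.8   0.2  41.9]
85 60 x [10.4 12.1 13.7] y [-34.5   0.7  41.6]
95 52 x [10.7 12.6 13.6] y [-36.1   2.1  40.9]
105 47 x [10.6 12.6 16.2] y [-34.3  -7.3  42.2]
115 41 x [10.8 12.4 23.8] y [-36.4 -13.6  42.5]
125 52 x [ 8.  12.3 26.6] y [-34.9  -8.9  42.5]
135 14 x [ 7.4 12.7 22.3] y [-32.2  -5.2   4.9]
155 20 x [-2.6 23.7 38. ] y [-6.7 -1.8  8.9]
165 13 x [25.8 29.9 46.1] y [-7.2 -4.7  4.1]
175 24 x [ 4.2 27.3 53.2] y [-10.2  -4.7  22.9]
185 16 x [ 1.7 27.  57.9] y [-10.3  -7.1   1.8]
195 35 x [28.  57.9 69.4] y [-10.8   1.3  21.7]
```

>>> jog_arm:
  steps:
    - [-0.03, -0.04, -0.04, 0]
    - [0, 0, -0.04, 0]
    - [0, 0, -0.04, 0]
    - [0, 0, 0, 0]

```text
clock: 16.9
tool_pos: [0.627, 0.2535, 0.1548]
ee_rot: [[-0.07, 0.002, 0.998], [-0.998, 0.001, -0.07], [-0.001, -1.0, 0.002]]
wrist_force: [-2.3, -1.6, 10.9]
width: 0.05
```

>>> jog_arm:
  steps:
    - [0, 0, -0.03, 0]
    - [0, 0, -0.03, 0]
    - [0, 0, 0, 0]

```text
clock: 17.15
tool_pos: [0.6279, 0.2535, 0.1547]
ee_rot: [[-0.07, 0.004, 0.998], [-0.998, 0.002, -0.07], [-0.002, -1.0, 0.003]]
wrist_force: [-4.5, -2.7, 21.1]
width: 0.047
```

>>> jog_arm:
  steps:
    - [0, 0, 0.05, 0]
    - [-0.1, 0.01, 0, 0]
    - [-0.1, 0.01, 0, 0]
    - [-0.1, 0.01, 0, 0]
    - [-0.1, 0.01, -0.01, 0]
    - [0, 0, 0, 0]
  squeeze: 20

```text
clock: 17.65
tool_pos: [0.6146, 0.255, 0.1549]
ee_rot: [[-0.07, 0.011, 0.997], [-0.998, 0.002, -0.07], [-0.003, -1.0, 0.011]]
wrist_force: [6.7, -0.7, 5.2]
width: 0.051
```

```bash
python3 pl.py p4 | head -20
```

```text
17.65 [0.61455431 0.25497868 0.15485135] yaw -4.022596317612406 4.350753207045837 [ 6.67715398 -0.74779487  5.15059547] [-0.34988022 -2.04013981 -0.02941731]
tool in rest [ -1.1   6.7 121.4]
-5 441 x [ 0.8 28.5 46.8] y [-54.4   1.9  52.3]
5 162 x [-4.1 18.  24.2] y [-55.2  -4.2  52.1]
15 72 x [-7.3  2.9  5.2] y [-52.3  -0.8  53. ]
25 89 x [-10.9   1.9   4.5] y [-54.9  -8.   52.8]
35 76 x [-12.4   2.2   4.5] y [-52.2  -0.4  50.9]
45 91 x [-15.5   1.6  64.2] y [-59.8 -14.   53. ]
55 83 x [-17.3   1.    3.1] y [-51.2 -11.7  51.7]
65 86 x [-22.3   0.6   3.2] y [-54.4  -9.8  51.8]
75 63 x [-20.2   1.1   2.7] y [-47.8   1.7  41.3]
85 62 x [-0.7  0.8  2.9] y [-36.6  -0.3  38. ]
95 56 x [-1.4  0.6  2. ] y [-35.6   2.4  40.2]
105 46 x [-1.4  0.5  4.8] y [-37.3  -9.7  37.5]
115 49 x [-2.2  0.6 12.6] y [-36.5  -8.8  41.7]
125 59 x [-4.8 -0.5 13.2] y [-37.5 -10.6  41.4]
135 5 x [-9.7 -2.9  3.9] y [-5.9 -5.4 32.1]
145 4 x [-15.8   0.   12.3] y [-8.3 -7.1 -1.6]
155 18 x [ 4.7 11.2 27.3] y [-8.1 -2.8  7.8]
165 14 x [11.7 13.8 30.6] y [-10.1  -6.3  15.7]
```

>>> jog_arm:
  steps:
    - [-0.1, 0.01, -0.01, 0]
    - [-0.1, 0, -0.01, 0]
    - [-0.1, 0, -0.01, 0]
    - [0, 0, 0, 0]

```text
clock: 18.03
tool_pos: [0.6059, 0.2554, 0.1545]
ee_rot: [[-0.071, 0.019, 0.997], [-0.997, 0.003, -0.071], [-0.005, -1.0, 0.019]]
wrist_force: [12.3, -0.4, 1.0]
width: 0.048
```

```bash
python3 pl.py p5 | head -17
```

```text
18.0333 [0.60591903 0.25538965 0.15450788] yaw -4.057503516031486 4.098795801495755 [12.27297614 -0.39244965  0.96523089] [-0.2371096  -4.09870923  0.01824577]
tool in rest [ -9.8   6.5 121. ]
-5 447 x [ 0.3 27.8 46.7] y [-54.4   0.1  52.5]
5 164 x [-4.7 16.  23.3] y [-54.4  -2.7  52.3]
15 87 x [-7.8  1.   3.6] y [-53.6  -2.8  53.3]
25 80 x [-10.5  -0.    2.2] y [-54.9  -6.   51.8]
35 87 x [-13.1  -0.7   1.9] y [-51.6  -0.9  52.2]
45 99 x [-15.7  -1.6  64.6] y [-59.8 -13.7  52.8]
55 96 x [-18.3  -3.6  -1.2] y [-52.9  -1.1  51.8]
65 91 x [-23.1  -4.8  -2.4] y [-54.2  -8.5  51.8]
75 66 x [-15.9  -4.4  -2. ] y [-46.4   2.6  39.7]
85 62 x [-6.9 -5.4 -3.3] y [-36.   -0.4  39.4]
95 70 x [-8.1 -6.9 -4.9] y [-37.3   1.2  40.8]
105 58 x [-10.7  -7.9  -3.5] y [-36.5  -8.   39.8]
115 52 x [-11.5  -8.1   3.3] y [-37.8  -7.7  40.5]
125 50 x [-14.1  -9.5   4.6] y [-37.4 -13.7  38.9]
135 5 x [-16.5  -9.1  -3.5] y [-6.2 -5.9 -5.7]
```

>>> jog_arm:
  steps:
    - [0, 0, 0, 0]
    - [0, 0, 0, 0]
    - [0, 0, 0, 0]
    - [0, 0, 0, 0]
  jaw: 0.8

```text
clock: 18.42
tool_pos: [0.5974, 0.2558, 0.1499]
ee_rot: [[-0.069, -0.002, 0.998], [-0.998, -0.0, -0.069], [0.0, -1.0, -0.002]]
wrist_force: [0.0, 0.8, 0.7]
width: 0.204
```

```bash
python3 pl.py p6 | head -17
```

```text
18.4167 [0.59741737 0.25576768 0.14992414] yaw -3.9681747754236127 17.34989318125044 [0.03713569 0.81078952 0.69430587] [-4.04364567e-02  9.33129960e-03  5.29585624e-05]
tool in rest [-18.3   6.3 116.4]
-5 440 x [ 0.8 27.7 46.8] y [-54.5   1.   52.5]
5 177 x [-4.4  4.6 22.9] y [-52.5  -1.2  53.2]
15 90 x [-6.7 -0.7  1.9] y [-53.5  -4.6  50.1]
25 100 x [-11.1  -3.3  -0.3] y [-54.8  -3.3  52.1]
35 84 x [-12.4  -4.9  -2. ] y [-51.5  -3.5  50.9]
45 112 x [-16.   -6.9  62.5] y [-59.  -5.  53.]
55 99 x [-18.   -9.2  -6.5] y [-53.6  -2.9  51.4]
65 108 x [-23.8 -11.8  -8.9] y [-54.   -5.3  52.7]
75 76 x [-17.4 -13.3 -10.9] y [-36.8   0.3  40.3]
85 62 x [-17.5 -15.6 -12.7] y [-37.2  -4.1  40.6]
95 48 x [-19.7 -17.3 -14.6] y [-34.9 -10.5  40.5]
105 52 x [-21.9 -18.4  -0.1] y [-37.3 -14.3  40.8]
115 53 x [-23.8 -20.9   1.7] y [-35.  -10.7  39.8]
125 49 x [-29.7 -24.4  -0.6] y [-36.9  -9.3  40.7]
145 17 x [-40.4  -2.4  19. ] y [-8.1 -3.4 11.3]
```

>>> jog_arm:
  steps:
    - [-0.1, 0, 0, 0]
    - [-0.1, 0, 0, 0]
    - [-0.05, 0, 0, 0]
    - [0, 0, 0, 0]
    - [0, 0, 0, 0]
    - [0, 0, 0, 0]
  jaw: 0.5

```text
clock: 18.97
tool_pos: [0.5883, 0.2557, 0.1505]
ee_rot: [[-0.069, 0.0, 0.998], [-0.998, 0.0, -0.069], [-0.0, -1.0, 0.0]]
wrist_force: [0.1, -0.1, 0.3]
width: 0.503
```

>>> jog_arm:
  steps:
    - [0, 0, 0.2, 0]
    - [0, 0, 0.4, 0]
    - [0, 0, 0.8, 0]
    - [0, 0, 0.8, 0]
    - [0, 0, 0.8, 0]
    - [0, 0, 0.8, 0]
    - [-0.5, 0, 0.5, 0]
    - [0, 0, 0, 0]

```text
clock: 19.63
tool_pos: [0.5684, 0.2569, 0.3288]
ee_rot: [[-0.069, 0.007, 0.998], [-0.998, 0.005, -0.069], [-0.006, -1.0, 0.006]]
wrist_force: [0.8, 1.1, -0.1]
width: 0.498
```

```bash
python3 pl.py p7 | head -17
python3 - <<'E'
from h import *
crop('p7',215,120,375,250,5)
E
```

```text
19.6333 [0.5684067  0.25686634 0.32876145] yaw -3.940956797539209 42.3416308465607 [ 0.76844426  1.06664914 -0.14729151] [ 0.06242807 -0.11942365 -0.04979636]
tool in rest [-47.3   5.3 295.3]
-5 442 x [ 0.9 28.1 46.9] y [-54.4   0.9  52.6]
5 181 x [-4.   5.7 23.6] y [-54.8  -1.1  52.4]
15 95 x [-7.1 -0.9  2.6] y [-51.5  -3.5  51.5]
25 100 x [-10.4  -3.8  -0.4] y [-55.1   0.   52. ]
35 96 x [-11.9  -5.9  -3.3] y [-52.9   1.3  50. ]
45 113 x [-15.1  -8.6  63.1] y [-59.6 -10.4  51.1]
55 103 x [-18.3 -11.7  -8.1] y [-52.4  -3.1  52.3]
65 115 x [-22.6 -14.9 -11.8] y [-54.2  -2.1  52.4]
75 78 x [-19.8 -16.9 -14.6] y [-36.8   1.9  43.5]
85 81 x [-22.2 -19.4 -16.7] y [-36.9   3.3  39.5]
95 85 x [-25.2 -22.3 -19.9] y [-35.2   0.9  40.6]
105 87 x [-28.3 -25.1 -22.5] y [-36.9  -0.1  40.3]
115 79 x [-30.6 -28.1 -25.6] y [-35.9   1.6  40.1]
125 59 x [-34.  -30.8 -26.8] y [-33.5   5.4  40.7]
285 20 x [-69.8 -20.7 -14.4] y [-6.7 -2.9 12. ]
```

View pics/p7_c215_120.png

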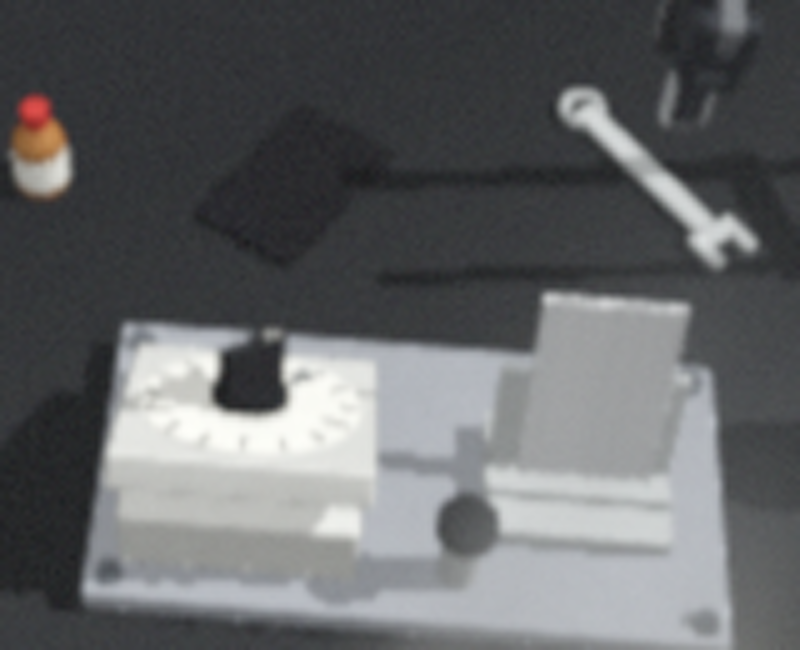

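The panel leans flat against the rest: 15.2°, its face 5 mm off the plate, centred to about 2 mm. One last check of the knob from above.

>>> jog_arm:
  steps:
    - [0, -0.7, 0, 0]
    - [0, -0.8, 0, 0]
    - [0, -0.8, 0, 0]
    - [0, -0.8, 0, 0]
    - [0, -0.8, 0, 0]
    - [0, -0.8, 0, 0]
    - [0, 0, 0, 0]
    - [0, 0, 0, 0]

```text
clock: 20.35
tool_pos: [0.5682, 0.065, 0.3217]
ee_rot: [[-0.074, -0.001, 0.997], [-0.997, -0.001, -0.074], [0.001, -1.0, -0.001]]
wrist_force: [-0.6, 0.6, 0.3]
width: 0.498
```

```bash
python3 - <<'E'
from geo import *
snap('wrist','w9'); S=load('w9');q=S['K']@(S['R']@A+S['t']);u,v=(q[:2]/q[2]).astype(int);print(u,v)
u0,v0=max(u-70,0),max(v-60,0); print(u0,v0); im=S['im'][v0:v0+120,u0:u0+140,::-1]; cv2.imwrite('pics/last.png',cv2.resize(im,None,fx=5,fy=5,interpolation=cv2.INTER_CUBIC))
E
python3 chk.py c9 | head -9
```

```text
287 166
217 106
20.4 [0.56808133 0.06721181 0.32163106] 42.397453465170656 [0.0356683  0.00651907 0.00189065] [-0.47333432  0.70545951 -0.5552403 ]
scene 40 61 [0.6 4.2 7.3]
scene 50 54 [-3.   0.1  3.3]
scene 60 53 [-6.2 -3.6 -0.5]
scene 70 61 [-10.   -6.6  -3.6]
scene 80 73 [-20.6 -10.8  -7.7]
scene 90 60 [-22.8 -16.3 -11.5]
```

View pics/last.png

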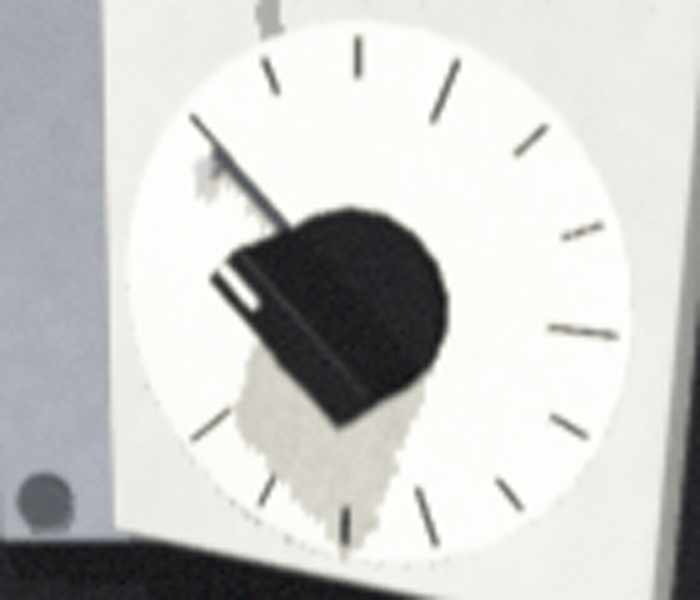

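The pointer (from (285,230) to (195,118)) lies on the zero tick, against the pin at (210,165). The shorts still lean in the rack. Handing in.

```bash
python3 -c "
from cell import *
print(hand_in())"
```

```text
the job is handed in; nothing more can be done
None
```

The job is done and handed in at about 20.4 s of the 72 s; the hand-in reported no verdict.

- **Knob:** I gripped it and turned it anticlockwise about 135°, until the wrist torque rose to 0.93 N m at the stop. The last picture, taken after release, shows the pointer on the zero tick against the pin.
- **Long panel:** It was the inmost of the three. I drew it out along its lean, carried it over and stood it in the rest, then eased it back and let go. It leans about 15.2° flat against the plate, about 2 mm off centre sideways and square.
- **Short panels:** Both still lean in the rack. They settled back a few mm when the long one came out, as expected.
- **Bystanders:** The arm's path stayed clear of the glassware and bottles. I did not measure them again at the end.
- **Hand-in state:** The gripper was open and well clear, with wrist force near zero.
- **Disagreement:** The panel touched the rest's floor about 3 mm higher than I had estimated from the depth images. I put this down to the panel slipping a little in the grip or the depth estimate being off; the foot height limit is 8 mm.

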